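Set out paints round the mixing cup and stack the jars

TASK

Set the paints out for mixing. Stand the red bottle directly to the left of the mixing cup and the black bottle directly to the right of the cup (left and right as the robot sees them), and the white bottle directly to the left of the capped jar of blue paint, each bottle upright on the table with a gap of about 3 cm to the cup or jar beside it; and stack the empty capped jar centred on top of the blue jar. The cup, the blue jar and the yellow bottle stay where they are, and everything is left standing.

Things in the scene. Friction and masses are not known exactly. Their poses are not given: they have to be found in the camera images.
- red_bottle_centre (a point): Red paint bottle with a white nozzle, 36 mm wide, 96 mm tall, 70 g; to be moved. The round body (36 mm across) reaches up to 67 mm above the base and is where to grip; above it the narrow nozzle. Point: centre of the bottle, 48 mm above its base; z up. The turn about z does not matter.
- black_bottle_centre (a point): Black paint bottle with a white nozzle, 34 mm wide, 100 mm tall, 70 g; to be moved. The round body (34 mm across) reaches up to 70 mm above the base and is where to grip; above it the narrow nozzle. Point: centre of the bottle, 50 mm above its base; z up. The turn about z does not matter.
- white_bottle_centre (a point): White paint bottle with a black nozzle, 36 mm wide, 102 mm tall, 70 g; to be moved. The round body (36 mm across) reaches up to 73 mm above the base and is where to grip; above it the narrow nozzle. Point: centre of the bottle, 51 mm above its base; z up. The turn about z does not matter.
- clear_jar_centre (a point): Empty clear glass jar with a flat plain grey screw lid (fixed on), 34 mm across, 52 mm tall, 75 g; to be moved. Body up to 42 mm, lid 32 mm across above; grip either. Point: centre, 26 mm above its base; z up.
- mixing_cup_centre (a point): Open white plastic mixing cup, about 60 mm across its rim, 42 mm tall; stays in place, the red and black bottles go beside it. Point: its centre, 21 mm above its base; axes stand parallel to the robot's: x away from the robot, y to the left, z up.
- blue_jar_centre (a point): Glass jar holding blue paint, flat grey lid with a round blue mark on it, 34 mm across (lid 32 mm), 52 mm tall; stays in place, the empty jar goes on its lid. Point: its centre, 26 mm above its base; axes parallel to the robot's: x away, y left, z up.
- yellow_bottle_centre (a point): Yellow paint bottle with a black nozzle, 36 mm wide, 100 mm tall; not needed, stays where it is. The round body (36 mm across) reaches up to 70 mm above the base and is where to grip; above it the narrow nozzle. Point: centre of the bottle, 50 mm above its base; z up. The turn about z does not matter.
- spray_screen: White upright three-panel spray screen, fixed, 262 mm tall: an obstacle to keep clear of. Its front panel is 268 mm wide in y and stands 62 mm nearer the robot than this point; from its right end a 130 mm wing runs back and to the left. Point: on the table, between the wings. (A fixed air hose, up to 20 mm high, also lies across the table.)
There are look-alikes about, which are no part of the job. Leave any orange or purple look-alike of the part that bears black_bottle_centre alone.

How it is judged:
By the outcome, as a careful person would: the job done as asked, in the order asked, and still so for the second after the job is handed in, with the robot touching nothing.
It also fails if it takes over 96 s, if anything falls off the work surface, if the arm or the gripper's body presses on something with over 40 N, if the wrist force passes 120 N, or if a joint passes its speed limit or range.

ROBOT

A 7-joint arm with a two-finger parallel gripper is mounted at the origin on a cart in front of the work surface, level with it; the furniture and walls round the work are solid. World frame = base frame: x ahead of the robot, y to its left, z up, the work surface at z = 0. Lengths are in m, angles in rad, forces in N, time in s.
With the tool pointing down it reaches from about 0.425 to 1.025 m from the base axis. Payload 9.4 kg.
Tool frame: the origin (TCP) lies between the finger pads; the fingertips stand 17 mm ahead of it and the grasp point (between the pads) lies 2 mm behind it (manip.tip_reach is the distance from the TCP to the fingertips, in m); z points along the fingers, y is the direction in which the jaws open and shut (so a half turn about z gives the same grasp; the last joint's range is limited). The gripper opens to 85 mm and grips with 20 to 120 N. Pads are 22 mm wide; open, the fingers measure 114 mm over their backs; the gripper's body (76 mm by 85 mm) begins 54 mm behind the grasp point. The pads swing forward as they close: fully open they stand 13 mm farther back than shut.
Start: joints at [-1.375, 0.599, -0.003, 1.599, 0.002, 0.943, -0.08], TCP at [0.195, 0.698, 0.248] pointing down, gripper open.
Joint ranges: [-2.57, 2.57], [-0.35, 1.97], [-1.29, 1.29], [0.11, 2.56], [-1.05, 4.19], [0.11, 1.86], [-2.63, 2.63]. Speed limits (rad/s): [2.22, 2.22, 3.01, 3.01, 3.14, 3.14, 3.14].

INTERFACE

Orientations are given as a unit quaternion [w, x, y, z].
In Python, from cell import state, imaging, manip, models gives the robot as it stands.
- The arm moves only by the tool move_arm, never from a script. Its argument "motion" is a list of rows, each a list of 3 entries, a list of its own where there are three numbers: the finger opening in cm, from 0 to 8.54, then the shift along the tool's x, y, z in cm, then the turn about the tool's z in degrees. A call has exactly 10 rows; each row is the pose to reach, as a shift and turn from the pose commanded when the call began, along the tool's axes at that moment; what a row does not reach only later rows make up. A row lasts 1/8 s, in which the tool goes at most 62.5 mm and 10.7 degrees, less where a joint would pass 70% of its speed; a pose out of reach is approached as far as the arm can. A call with a gripper value outside its range is refused whole. The fingers move at their own pace and stop on an object; "squeeze" is the grip in N (left out, the last holds). Time passes only in rows, so rows that repeat a pose let the fingers close, or fill a call up. It gives the time, the measured TCP pose, the force and the opening at its end, in the units of the state.
- state(): the state, without advancing time (a new reading comes with each control period).
- imaging.capture(name): name is "scene" or "top"; returns the picture (480x640x3 uint8, red, green, blue); there is no depth.
- imaging.camera_params(name): a dict with "fx", "fy", "cx", "cy" (pixels), "rvec" (rotation vector, rad) and "tvec" (3), from world to camera coordinates, as OpenCV has them. Camera axes: x right, y down, z forward; pixel columns grow to the right and rows downward; lengths in m; the calibration is good to about 2 mm. A picture is of the moment at which its call begins. camera_params takes no time and is no camera call.
- manip.job_done(): hands the job in, once; it reports no verdict.
Trained networks look in the newest picture that a camera, given by its name, has taken for a name from the list of things; names that differ only in an ending like _2 or _b are one class to them, and where a whole thing is asked for, a point or a joint stands for the part that bears it (a point fixed in the world has none). Each returns a list of dicts, best first, with "conf" (0 to 1); they miss things now and then, are a little off and sometimes report something else, mostly with a low value. They report only what shows in the picture. A call takes as long as a camera call. They do not tell look-alikes from the thing itself.
- models.silhouettes(camera, thing): "pixels" (480x640 bool, what is visible of it) and "box" ([centre column, centre row, width, height] in pixels, round what is visible of it).
- models.spot_point(camera, thing): "pixel" ([column, row] in pixels: a listed point, or the origin of a listed thing).
The state is a dict: "t": time; "joints": joint angles; "qd": joint speeds; "joint_torque": joint torques, N m; "eef_pos": TCP position; "eef_rot": TCP orientation; "ft_force": force on the tool from outside, world axes, zero at the start; "wrist_torque": the same for the moment, N m; "finger_gap": opening from 0.0 (shut) to 1.0 (fully open).
Only numpy, scipy, OpenCV 4.12 (cv2) and the standard library are available. Lean on these libraries where they do the work, as an engineer would, in place of code of your own. Each camera call takes 0.05 s, during which the arm holds its last target. There are 200 camera calls.

## Working session

There is one attempt and no reset: what is moved stays moved. The work goes in short steps, Python scripts to look and compute and a tool call to move; the robot and the scene stay as the last step left them, time stands still between calls to the robot, and variables do not carry over. Pictures are saved under pics/ and viewed, about 12 in all and at most 16, crops included, and the job is handed in when it is done.

Besides the shell and the picture viewer there is one more tool, called after "Emit:" by a JSON object that holds its "name" and its "arguments". move_arm: Moves the arm, as the interface text tells. Its arguments: {"type":"object","properties":{"motion":{"type":"array","items":{"type":"array"}},"squeeze":{"type":"number"}},"required":["motion"]}

```bash
mkdir -p pics; ls; cat > h.py <<'E'
import numpy as np, cv2
from cell import state, imaging, manip, models
def cam(n):
    p=imaging.camera_params(n); K=np.array([[p['fx'],0,p['cx']],[0,p['fy'],p['cy']],[0,0,1.]])
    return K,cv2.Rodrigues(np.array(p['rvec'],float))[0],np.array(p['tvec'],float).reshape(3)
def ray(n,px,z):
    K,R,t=cam(n); d=R.T@np.linalg.inv(K)@np.array([px[0],px[1],1.]); c=-R.T@t
    return c+d*(z-c[2])/d[2]
def proj(n,P):
    K,R,t=cam(n); return cv2.projectPoints(np.array(P,float).reshape(-1,3),cv2.Rodrigues(R)[0],t,K,None)[0].reshape(-1,2)
def snap(n,f):
    im=imaging.capture(n); cv2.imwrite('pics/'+f,im[:,:,::-1]); return im
E
python3 - <<'E'
from h import *
np.set_printoptions(precision=3,suppress=True)
s=state();print(s)
for n in('scene','top'):
    snap(n,n+'0.png'); K,R,t=cam(n); print(n,K[0,0],-R.T@t,R[2])
Z=dict(red_bottle_centre=.048,black_bottle_centre=.05,white_bottle_centre=.051,clear_jar_centre=.026,mixing_cup_centre=.021,blue_jar_centre=.026,yellow_bottle_centre=.05,spray_screen=0)
for k,z in Z.items():
    for n in('scene','top'):
        for d in models.spot_point(n,k): print(k,n,round(d['conf'],2),np.array(d['pixel']),ray(n,d['pixel'],z))
E
```

```text
pics
{'t': 0.0, 'joints': array([-1.375,  0.6  , -0.003,  1.6  ,  0.002,  0.943, -0.08 ]), 'qd': array([ 0.001,  0.001,  0.   ,  0.002, -0.001, -0.002,  0.001]), 'joint_torque': array([  0.   , -77.647,   1.565, -25.801,   0.012,   0.009,  -0.   ]), 'eef_pos': array([0.195, 0.698, 0.247]), 'eef_rot': array([-0.   ,  0.136,  0.991, -0.001]), 'ft_force': array([ 0.648, -1.031, -0.009]), 'wrist_torque': array([-0.031,  0.009, -0.028]), 'finger_gap': 1.0027394922845894}
scene 485.9659301746283 [ 0.12  -0.829  0.798] [ 0.314  0.648 -0.694]
top 493.28758753910824 [ 0.368 -0.167  1.218] [ 0.058  0.019 -0.998]
red_bottle_centre scene 0.59 [303.7 229. ] [ 0.43  -0.089  0.048]
red_bottle_centre scene 0.24 [409.1 239. ] [ 0.623 -0.224  0.048]
red_bottle_centre top 0.61 [286.5 245.1] [ 0.431 -0.094  0.048]
black_bottle_centre scene 0.87 [331.4 274.5] [ 0.423 -0.24   0.05 ]
black_bottle_centre scene 0.86 [309.7 324.5] [ 0.33  -0.332  0.05 ]
black_bottle_centre scene 0.84 [275.5 345.5] [ 0.255 -0.346  0.05 ]
black_bottle_centre scene 0.74 [394.9 303.1] [ 0.498 -0.362  0.05 ]
black_bottle_centre to
[... 249 characters left out ...]
_bottle_centre top 0.74 [318.3 246.3] [ 0.429 -0.17   0.051]
clear_jar_centre scene 0.71 [350.3 308.9] [ 0.424 -0.319  0.026]
clear_jar_centre top 0.62 [380.1 248.6] [ 0.427 -0.319  0.026]
clear_jar_centre top 0.25 [411.3 248.9] [ 0.428 -0.394  0.026]
mixing_cup_centre scene 0.72 [409.  238.5] [ 0.642 -0.201  0.021]
mixing_cup_centre top 0.75 [334.6 162.3] [ 0.638 -0.207  0.021]
blue_jar_centre scene 0.6 [385.4 277.2] [ 0.53  -0.28   0.026]
blue_jar_centre top 0.62 [366.4 207.2] [ 0.527 -0.285  0.026]
yellow_bottle_centre scene 0.88 [367.9 323.5] [ 0.427 -0.38   0.05 ]
yellow_bottle_centre top 0.46 [409.1 249. ] [ 0.426 -0.384  0.05 ]
spray_screen top 0.4 [346.1 247.9] [ 0.429 -0.238  0.   ]
```

View pics/scene0.png

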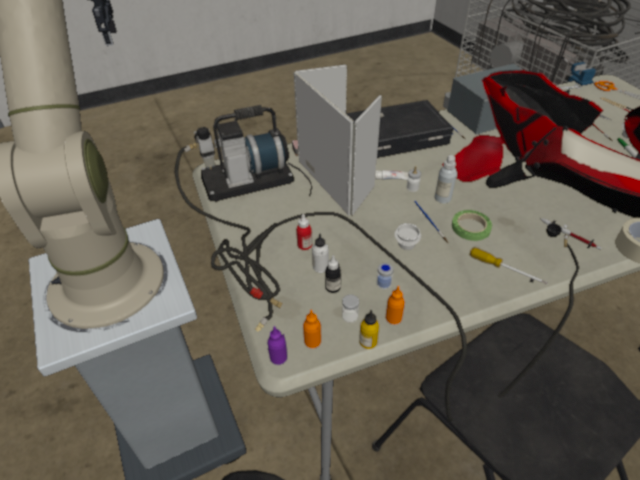

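View pics/top0.png

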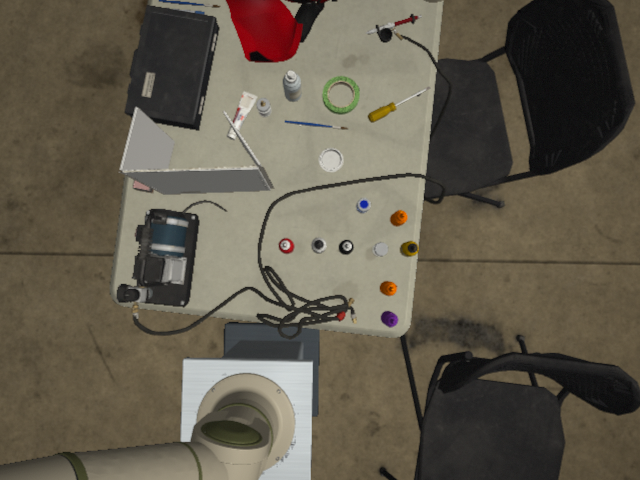

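The scene view shows red (304,230), white (320,252), black (333,275), clear jar (350,308), blue jar (385,276), cup (407,236), yellow (369,330) and orange/purple look-alikes. The top view matches it: red (286,246), white (319,245), black (346,247), jar (380,249), blue (364,206), cup (331,160). Next I'll refine the poses with silhouettes and locate the screen and hose.

```bash
cat > fit.py <<'E'
from h import *
from scipy.optimize import least_squares
def bot(r,zb,h): return [(r,0),(r,zb-.008),(r*.6,zb),(.005,h)]
P=dict(red_bottle_centre=bot(.018,.067,.096),black_bottle_centre=bot(.017,.07,.1),white_bottle_centre=bot(.018,.073,.102),
 clear_jar_centre=[(.017,0),(.017,.042),(.016,.042),(.016,.052)],blue_jar_centre=[(.017,0),(.017,.042),(.016,.042),(.016,.052)],
 mixing_cup_centre=[(.021,0),(.030,.042)],yellow_bottle_centre=bot(.018,.07,.1))
def bc(n,k,xy,z0=0):
    a=np.linspace(0,2*np.pi,40); p=np.array([[xy[0]+r*np.cos(t),xy[1]+r*np.sin(t),z+z0] for r,z in P[k] for t in a])
    q=proj(n,p); return np.r_[(q.min(0)+q.max(0))/2, q.max(0)-q.min(0)]
def locate(k,guess,z0=0,cams=('scene','top')):
    obs={}
    for n in cams:
        c=[d for d in models.silhouettes(n,k)]
        e=bc(n,k,guess,z0)
        c=[d for d in c if np.hypot(*(np.array(d['box'][:2])-e[:2]))<14]
        if c: obs[n]=np.array(c[0]['box'])
    out=[]
    for S in [list(obs)]+[[n] for n in obs]:
        if not S: continue
        s=least_squares(lambda v:np.concatenate([obs[n][:2]+0.0-bc(n,k,v,z0)[:2] for n in S]),guess)
        out.append((S if len(S)>1 else S[0],np.round(s.x,4),np.round(s.fun,1)))
    print(k); [print('   ',*o) for o in out]
    for n in obs: print('    size',n,obs[n][2:].round(1),bc(n,k,guess,z0)[2:].round(1))
    return out
E
python3 - <<'E'
from fit import *
G=dict(red_bottle_centre=(.43,-.093),black_bottle_centre=(.43,-.237),white_bottle_centre=(.43,-.17),clear_jar_centre=(.427,-.319),blue_jar_centre=(.528,-.283),mixing_cup_centre=(.64,-.205),yellow_bottle_centre=(.427,-.382))
for n in('scene','top'): imaging.capture(n)
for k in G: locate(k,G[k])
# screen: top edge corners (z=.262) seen in top image, hose
for nm,px,z in [('front-right top',(272,188),.262),('wing end top',(228,113),.262),('front-left top',(122,172),.262),('hoseA',(330,183),.01),('hoseB',(300,192),.01),('hoseC',(275,205),.01),('hoseD',(365,179),.01),('compr',(197,305),.1),('compr',(200,212),.15)]:
    print(nm,ray('top',px,z).round(3))
for nm,px in [('wing base front',(350,212)),('wing base back',(379,182))]: print(nm,ray('scene',px,0).round(3))
print(models.silhouettes('top','spray_screen')[0]['box'])
E
```

```text
red_bottle_centre
    scene [ 0.4347 -0.0962] [0. 0.]
    scene [ 0.4347 -0.0962] [0. 0.]
    size scene [15.7 27.2] [16.8 38.1]
black_bottle_centre
    ['scene', 'top'] [ 0.4279 -0.24  ] [ 0.6  0.4 -0.6  0.4]
    scene [ 0.4285 -0.2414] [-0.  0.]
    top [ 0.4268 -0.2386] [-0. -0.]
    size scene [16.3 38.7] [16.7 40.6]
    size top [14.5 17. ] [15.7 15.4]
white_bottle_centre
    ['scene', 'top'] [ 0.435  -0.1734] [ 1.4  1.6 -1.8  0.8]
    scene [ 0.4356 -0.1791] [ 0. -0.]
    top [ 0.433  -0.1691] [-0. -0.]
    size scene [13.  35.4] [17.1 41. ]
    size top [13.8 14.8] [15.4 16.3]
clear_jar_centre
    ['scene', 'top'] [ 0.426  -0.3216] [ 0.2 -0.2  0.   0.3]
    scene [ 0.4265 -0.3214] [0. 0.]
    top [ 0.4253 -0.3216] [-0. -0.]
    size scene [15.6 28.9] [17.7 29.5]
    size top [14.5 16.7] [16.5 14.8]
blue_jar_centre
    scene [ 0.5343 -0.2786] [0. 0.]
    scene [ 0.5343 -0.2786] [0. 0.]
    size scene [18.8 25.9] [17.8 28.3]
mixing_cup_centre
    ['scene', 'top'] [ 0.6379 -0.2017] [ 0.1 -0.6  0.3  0.3]
    scene [ 0.6393 -0.2002] [-0.  0.]
    top [ 0.637  -0.2025] [ 0. -0.]
    size scene [21.8 27.5] [27.  28.7]
    size top [27.8 29.8] [24.9 24.6]
yellow_bottle_centre
    ['scene', 'top'] [ 0.4287 -0.3923] [-0.2  0.8 -0.7 -0.6]
    scene [ 0.4275 -0.3937] [ 0. -0.]
    top [ 0.4301 -0.3906] [ 0. -0.]
    size scene [25.3 38.9] [20.8 42.1]
    size top [17.8 10.2] [19.7 16.2]
front-right top [ 0.531 -0.077  0.262]
wing end top [0.679 0.013 0.262]
front-left top [0.559 0.22  0.262]
hoseA [ 0.588 -0.196  0.01 ]
hoseB [ 0.565 -0.123  0.01 ]
hoseC [ 0.532 -0.061  0.01 ]
hoseD [ 0.599 -0.282  0.01 ]
compr [0.289 0.103 0.1  ]
compr [0.495 0.09  0.15 ]
wing base front [ 0.579 -0.038  0.   ]
wing base back [0.706 0.033 0.   ]Traceback (most recent call last):
  File "<stdin>", line 9, in <module>
IndexError: list index out of range
```

```bash
cat > ov.py <<'E'
from fit import *
def overlay(n,items,f,box,sc,cap=True):
    im=imaging.capture(n) if cap else cv2.imread('pics/%s0.png'%n)[:,:,::-1]
    x0,y0,x1,y1=box; c=cv2.resize(im[y0:y1,x0:x1,::-1],None,fx=sc,fy=sc,interpolation=cv2.INTER_CUBIC)
    a=np.linspace(0,2*np.pi,40)
    for k,xy,z0 in items:
        for r,z in (P[k] if n=='scene' else [P[k][0],P[k][-1]]+P[k][1:2]):
            q=proj(n,[[xy[0]+r*np.cos(t),xy[1]+r*np.sin(t),z+z0] for t in a])
            cv2.polylines(c,[np.round((q+.5-[x0,y0])*sc*16).astype(int)],True,(0,255,0),1,cv2.LINE_AA,4)
    cv2.imwrite('pics/'+f,c)
E
python3 - <<'E'
from ov import *
L=[('red_bottle_centre',(.431,-.095),0),('black_bottle_centre',(.428,-.238),0),('white_bottle_centre',(.432,-.17),0),('clear_jar_centre',(.426,-.321),0),('blue_jar_centre',(.530,-.282),0),('mixing_cup_centre',(.638,-.202),0)]
overlay('top',L,'ot.png',(260,140,420,260),5,False)
overlay('scene',L,'os.png',(285,210,430,325),5.2,False)
for z in (.1,.15,.2,.25): print(z,ray('scene',(245,108),z).round(3),ray('top',(165,240),z).round(3))
E
```

```text
0.1 [0.473 0.396 0.1  ] [0.436 0.18  0.1  ]
0.15 [0.447 0.308 0.15 ] [0.433 0.165 0.15 ]
0.2 [0.422 0.22  0.2  ] [0.43  0.149 0.2  ]
0.25 [0.397 0.133 0.25 ] [0.427 0.134 0.25 ]
```

View pics/ot.png

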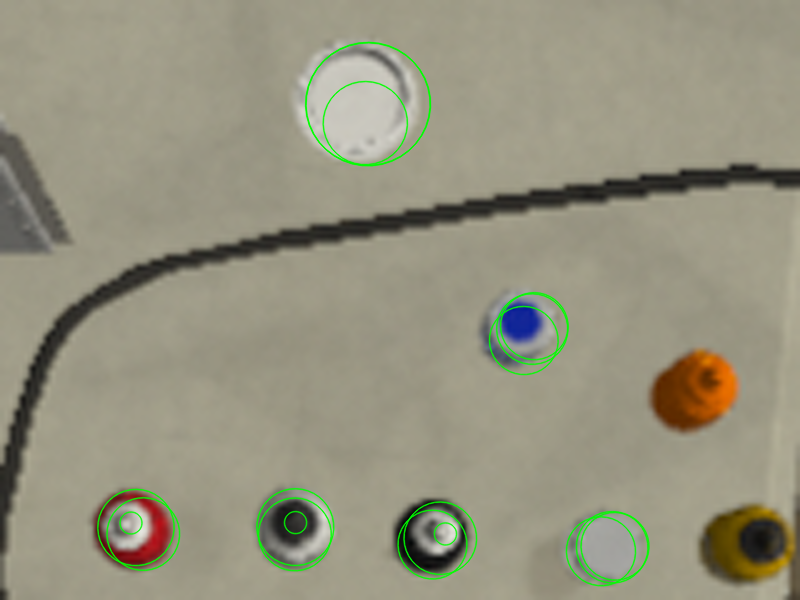

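View pics/os.png

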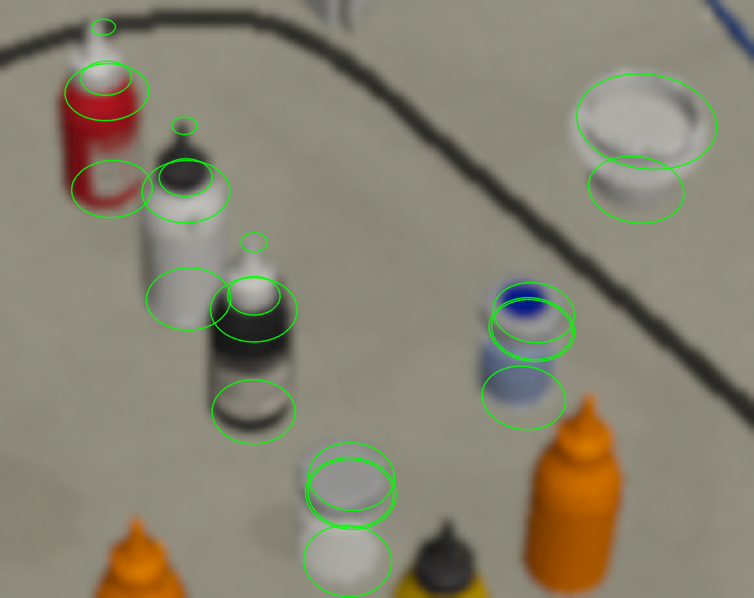

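The overlays show the models about 1–2 px off (blue mark at crop (520,322), cup rim centre at (361,102)). I'll pin the features down numerically.

```bash
python3 - <<'E'
from h import *
T=lambda u,v:(260+u/5-.5,140+v/5-.5)
S=lambda u,v:(285+u/5.2-.5,210+v/5.2-.5)
for nm,z,t,s in [('blue lid',.052,(520.5,322),(523,300)),('clear lid',.052,(608,547),(346,480)),('cup rim',.042,(361.5,102),(642,119)),('red tip',.096,(130,523),(98,25)),('white tip',.102,(294,520),(180,125)),('black tip',.1,(445,533),(251,240))]:
    print(nm,ray('top',T(*t),z).round(4),ray('scene',S(*s),z).round(4))
t=cv2.imread('pics/top0.png').astype(int);s=cv2.imread('pics/scene0.png').astype(int)
for n,im in(('top',t),('scene',s)):
    m=((im[...,0]>im[...,2]+70)&(im[...,0]>130)).astype(np.uint8)
    nl,_,st,c=cv2.connectedComponentsWithStats(m)
    for i in range(1,nl):
        if st[i,4]>8 and 250<c[i,1]+100 : print(n,c[i].round(1),st[i,4],ray(n,c[i],.052).round(4))
E
```

```text
blue lid [ 0.5317 -0.2757  0.052 ] [ 0.5297 -0.2747  0.052 ]
clear lid [ 0.4254 -0.318   0.052 ] [ 0.4234 -0.3219  0.052 ]
cup rim [ 0.6387 -0.1991  0.042 ] [ 0.6369 -0.2006  0.042 ]
red tip [ 0.4308 -0.0948  0.096 ] [ 0.4296 -0.0931  0.096 ]
white tip [ 0.4329 -0.1695  0.102 ] [ 0.4307 -0.1691  0.102 ]
black tip [ 0.4282 -0.238   0.1   ] [ 0.4276 -0.2367  0.1   ]
top [363.5 203.8] 47 [ 0.5319 -0.2754  0.052 ]
scene [385.3 267.2] 36 [ 0.5301 -0.2751  0.052 ]
```

Both cameras agree within about 2 mm. Positions: blue (.531,-.2755), clear (.4245,-.320), cup (.638,-.200), red (.430,-.094), white (.432,-.169), black (.428,-.237). The first move goes over the compressor and turns the tool so the jaws open along x.

Emit:
{"name": "move_arm", "arguments": {"motion": [[8.5, [-3.7, -3, -4.2], 0], [8.5, [-7.4, -6, -8.3], 0], [8.5, [-11.5, -10.3, -9.2], 9], [8.5, [-15.5, -14.6, -10], 19], [8.5, [-19.6, -18.9, -10.9], 28], [8.5, [-23.7, -23.3, -11.8], 37], [8.5, [-27.8, -27.6, -12.7], 47], [8.5, [-31.8, -31.9, -13.5], 56], [8.5, [-35.9, -36.2, -14.4], 65], [8.5, [-39.9, -40.5, -15.3], 74.4]], "squeeze": 30}}

```text
t: 3.0
eef_pos: [0.4711, 0.1989, 0.402]
eef_rot: [-0.0, 0.709, 0.705, 0.0]
ft_force: [0.5, 0.0, 0.0]
finger_gap: 0.993
```

Emit:
{"name": "move_arm", "arguments": {"motion": [[8.5, [-6, -0.8, 0], 0], [8.5, [-12, -1.6, 2], 0], [8.5, [-18, -2.4, 4], 0], [8.5, [-23.5, -3.2, 7], 0], [8.5, [-28, -3.8, 11], 0], [8.5, [-29.4, -4, 16.5], 0], [8.5, [-29.4, -4, 22], 0], [8.5, [-29.4, -4, 26.5], 0], [8.5, [-29.4, -4, 31], 0], [8.5, [-29.4, -4, 34.4], 0]]}}

```text
t: 4.25
eef_pos: [0.4304, -0.0933, 0.0557]
eef_rot: [-0.0, 0.707, 0.707, -0.0]
ft_force: [0.5, 0.6, -0.4]
finger_gap: 0.995
```

Emit:
{"name": "move_arm", "arguments": {"motion": [[8.5, [0, 0, 0], 0], [3, [0, 0, 0], 0], [3, [0, 0, 0], 0], [3, [0, 0, 0], 0], [3, [0, 0, 0], 0], [3, [0, 0, 0], 0], [3, [0, 0, 0], 0], [3, [0, 0, -2], 0], [3, [0, 0, -5], 0], [3, [0, 0, -9], 0]]}}

```text
t: 5.5
eef_pos: [0.43, -0.0931, 0.1484]
eef_rot: [-0.0, 0.707, 0.707, -0.0]
ft_force: [0.2, 0.2, -0.1]
finger_gap: 0.408
```

```bash
python3 - <<'E'
from h import *
im=snap('scene','s1.png'); cv2.imwrite('pics/s1c.png',cv2.resize(im[80:340,200:460,::-1],None,fx=2.2,fy=2.2)); s=state(); print(s['finger_gap'],s['ft_force'],s['eef_pos'])
E
```

```text
0.40788488418082525 [ 1.07699539 -0.39047876  2.55145409] [ 0.43103163 -0.09352218  0.15220116]
```

View pics/s1c.png

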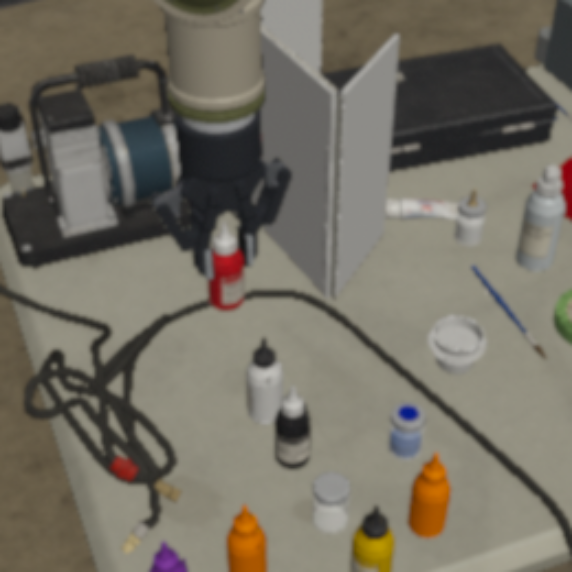

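Red is held upright. Carry it to the left of the cup.

Emit:
{"name": "move_arm", "arguments": {"motion": [[3, [-2.0, 1, 0], 0], [3, [-2.8, 5, 0], 0], [3, [-2.8, 10, 0], 0], [3, [-2.8, 15, 0], 0], [3, [-2.8, 19, 0], 0], [3, [-2.8, 20.8, 1.5], 0], [3, [-2.8, 20.8, 4.5], 0], [3, [-2.8, 20.8, 7], 0], [3, [-2.8, 20.8, 8.5], 0], [3, [-2.8, 20.8, 8.9], 0]]}}

```text
t: 6.8
eef_pos: [0.6367, -0.1215, 0.0584]
eef_rot: [-0.001, 0.707, 0.707, -0.001]
ft_force: [-10.9, 3.2, 32.9]
finger_gap: 0.414
```

Emit:
{"name": "move_arm", "arguments": {"motion": [[3, [0, 0, 0], 0], [3, [0, 0, 0], 0], [6, [0, 0, 0], 0], [6, [0, 0, 0], 0], [6, [0, 0, 0], 0], [6, [0, 0, -1], 0], [6, [0, 0, -4], 0], [6, [0, 0, -8], 0], [6, [0, 0, -12], 0], [8.5, [0, -3, -12], 0]]}}

```text
t: 8.05
eef_pos: [0.6112, -0.1218, 0.1819]
eef_rot: [0.003, 0.707, 0.707, 0.002]
ft_force: [0.3, -0.4, -1.4]
finger_gap: 0.889
```

Emit:
{"name": "move_arm", "arguments": {"motion": [[8.5, [-2.5, -4.5, 0], 0], [8.5, [-5.5, -9, 0], 0], [8.5, [-8.5, -13.5, 0], 0], [8.5, [-11, -17.2, 0], 0], [8.5, [-11.5, -18, 1.5], 0], [8.5, [-11.5, -18, 5], 0], [8.5, [-11.5, -18, 8.5], 0], [8.5, [-11.5, -18, 11], 0], [8.5, [-11.5, -18, 11.9], 0], [8.5, [-11.5, -18, 11.9], 0]]}}

```text
t: 9.3
eef_pos: [0.4282, -0.2365, 0.0595]
eef_rot: [-0.0, 0.707, 0.707, 0.0]
ft_force: [0.3, 0.3, 0.9]
finger_gap: 0.996
```

Emit:
{"name": "move_arm", "arguments": {"motion": [[3, [0, 0, 0], 0], [3, [0, 0, 0], 0], [3, [0, 0, 0], 0], [3, [0, 0, 0], 0], [3, [0, 0, 0], 0], [3, [0, 0, 0], 0], [3, [0, 0, -1], 0], [3, [0, 0, -3], 0], [3, [0, 0, -6.5], 0], [3, [0, 0, -10], 0]]}}

```text
t: 10.55
eef_pos: [0.4279, -0.2362, 0.1607]
eef_rot: [-0.0, 0.707, 0.707, -0.0]
ft_force: [0.6, 0.4, -0.5]
finger_gap: 0.388
```

```bash
python3 - <<'E'
from h import *
im=snap('scene','s2.png'); cv2.imwrite('pics/s2c.png',cv2.resize(im[80:340,200:460,::-1],None,fx=2.2,fy=2.2)); s=state(); print(s['finger_gap'],s['ft_force'],s['eef_pos'])
E
```

```text
0.3853508441374865 [ 0.98575833 -0.43558895  2.19383194] [ 0.42889503 -0.2370333   0.16411287]
```

View pics/s2c.png

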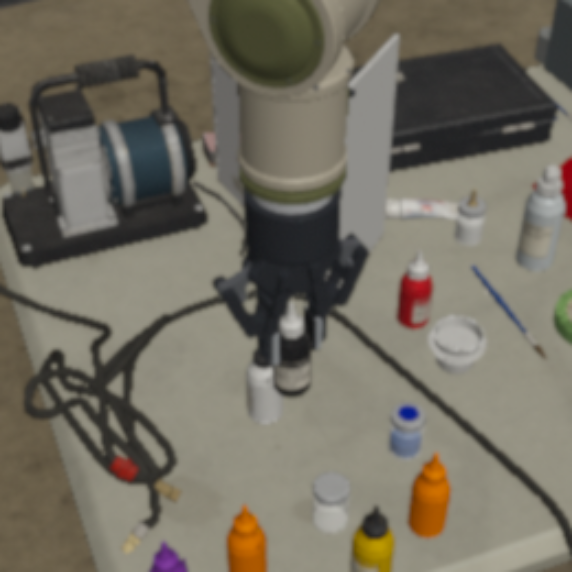

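Red stands left of the cup (crop (415,292)) and black is held. Place black.

Emit:
{"name": "move_arm", "arguments": {"motion": [[3, [-0.8, 4, 0], 0], [3, [-1.6, 8.5, 0], 0], [3, [-2.5, 13.5, 0], 0], [3, [-3.4, 18, 0], 0], [3, [-4, 20.5, 0], 0], [3, [-4, 21, 1.5], 0], [3, [-4, 21, 4.5], 0], [3, [-4, 21, 7.5], 0], [3, [-4, 21, 9.2], 0], [3, [-4, 21, 9.7], 0]]}}

```text
t: 11.85
eef_pos: [0.6371, -0.2762, 0.0613]
eef_rot: [-0.001, 0.707, 0.707, -0.0]
ft_force: [0.3, -1.2, 0.3]
finger_gap: 0.389
```

Emit:
{"name": "move_arm", "arguments": {"motion": [[3, [0, 0, 0], 0], [3, [0, 0, 0], 0], [6, [0, 0, 0], 0], [6, [0, 0, 0], 0], [6, [0, 0, 0], 0], [6, [0, 0, -1], 0], [6, [0, 0, -4], 0], [6, [0, 0, -8], 0], [6, [0, 0, -12], 0], [8.5, [0, -3, -12], 0]]}}

```text
t: 13.1
eef_pos: [0.6111, -0.277, 0.1861]
eef_rot: [0.003, 0.707, 0.708, 0.001]
ft_force: [-0.8, -0.5, -0.7]
finger_gap: 0.889
```

Emit:
{"name": "move_arm", "arguments": {"motion": [[8.5, [2.5, -4.5, 0], 0], [8.5, [5.5, -9, 0], 0], [8.5, [8.5, -13.5, 0], 0], [8.5, [10.5, -17.0, 0], 0], [8.5, [10.8, -17.6, 1.5], 0], [8.5, [10.8, -17.6, 5], 0], [8.5, [10.8, -17.6, 8.5], 0], [8.5, [10.8, -17.6, 11.2], 0], [8.5, [10.8, -17.6, 12.1], 0], [8.5, [10.8, -17.6, 12.1], 0]]}}

```text
t: 14.35
eef_pos: [0.4323, -0.1686, 0.0615]
eef_rot: [-0.0, 0.707, 0.707, 0.0]
ft_force: [-0.1, -0.5, 0.7]
finger_gap: 0.998
```

Emit:
{"name": "move_arm", "arguments": {"motion": [[3, [0, 0, 0], 0], [3, [0, 0, 0], 0], [3, [0, 0, 0], 0], [3, [0, 0, 0], 0], [3, [0, 0, 0], 0], [3, [0, 0, 0], 0], [3, [0, 0, -1], 0], [3, [0, 0, -3], 0], [3, [0, 0, -6.5], 0], [3, [0, 0, -10], 0]]}}

```text
t: 15.6
eef_pos: [0.4319, -0.1682, 0.1627]
eef_rot: [-0.0, 0.707, 0.707, -0.0]
ft_force: [0.1, 0.6, -0.4]
finger_gap: 0.413
```

```bash
python3 - <<'E'
from h import *
im=snap('scene','s3.png'); cv2.imwrite('pics/s3c.png',cv2.resize(im[80:340,200:460,::-1],None,fx=2.2,fy=2.2)); s=state(); print(s['finger_gap'],s['ft_force'],s['eef_pos'])
E
```

```text
0.41259339021064523 [1.70978848 0.21286066 1.81586928] [ 0.43288238 -0.16885     0.16593291]
```

View pics/s3c.png

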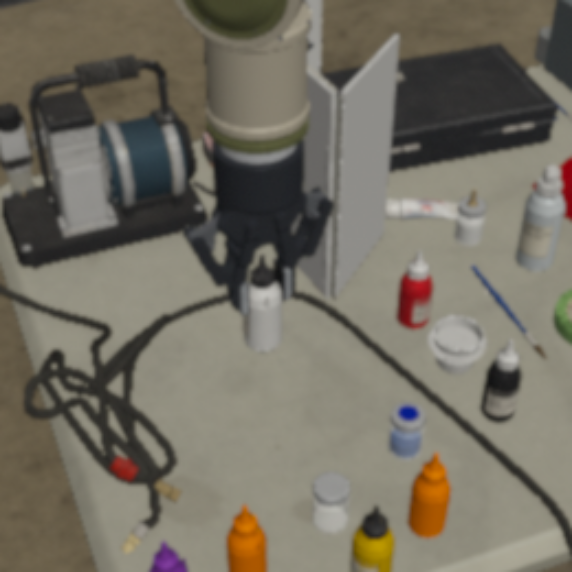

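Black stands right of the cup (crop (502,385)) and white is held. Place white.

Emit:
{"name": "move_arm", "arguments": {"motion": [[3, [-1.2, 3, 0], 0], [3, [-2.5, 6.2, 0], 0], [3, [-3.6, 9, 0], 0], [3, [-4.1, 9.9, 0.5], 0], [3, [-4.1, 9.9, 2], 0], [3, [-4.1, 9.9, 4.5], 0], [3, [-4.1, 9.9, 7], 0], [3, [-4.1, 9.9, 8.8], 0], [3, [-4.1, 9.9, 9.5], 0], [3, [-4.1, 9.9, 9.7], 0]]}}

```text
t: 16.9
eef_pos: [0.5309, -0.2094, 0.0641]
eef_rot: [-0.0, 0.707, 0.707, -0.0]
ft_force: [-0.5, -0.0, -1.0]
finger_gap: 0.411
```

Emit:
{"name": "move_arm", "arguments": {"motion": [[3, [0, 0, 0], 0], [3, [0, 0, 0], 0], [6, [0, 0, 0], 0], [6, [0, 0, 0], 0], [6, [0, 0, 0], 0], [6, [0, 0, -1], 0], [6, [0, 0, -4], 0], [6, [0, 0, -8], 0], [6, [0, 0, -12], 0], [6, [0, -3, -12], 0]]}}

```text
t: 18.15
eef_pos: [0.5039, -0.2099, 0.1874]
eef_rot: [0.003, 0.707, 0.708, 0.001]
ft_force: [-0.6, -0.1, -0.3]
finger_gap: 0.705
```

Emit:
{"name": "move_arm", "arguments": {"motion": [[7, [-3, -2, 0], 0], [7, [-6.5, -4.5, 0], 0], [7, [-9.8, -6.8, 0], 0], [7, [-11, -7.6, 1], 0], [7, [-11, -7.6, 4], 0], [7, [-11, -7.6, 7.5], 0], [7, [-11, -7.6, 11], 0], [7, [-11, -7.6, 13.5], 0], [7, [-11, -7.6, 14.5], 0], [7, [-11, -7.6, 14.7], 0]]}}

```text
t: 19.4
eef_pos: [0.4252, -0.3195, 0.0375]
eef_rot: [-0.0, 0.707, 0.707, -0.0]
ft_force: [0.4, 0.7, 0.1]
finger_gap: 0.821
```

Emit:
{"name": "move_arm", "arguments": {"motion": [[3, [0, 0, 0], 0], [3, [0, 0, 0], 0], [3, [0, 0, 0], 0], [3, [0, 0, 0], 0], [3, [0, 0, 0], 0], [3, [0, 0, 0], 0], [3, [0, 0, -1], 0], [3, [0, 0, -3], 0], [3, [0, 0, -6.5], 0], [3, [0, 0, -10], 0]]}}

```text
t: 20.65
eef_pos: [0.425, -0.3191, 0.1389]
eef_rot: [-0.0, 0.707, 0.707, 0.0]
ft_force: [0.3, 0.8, -0.0]
finger_gap: 0.38
```

```bash
python3 - <<'E'
from ov import *
s=state(); print(s['finger_gap'],s['ft_force'],s['eef_pos'])
L=[('clear_jar_centre',(.4245,-.32),.1),('blue_jar_centre',(.531,-.2755),0),('white_bottle_centre',(.531,-.2105),0)]
overlay('scene',L,'s4.png',(290,190,440,310),5)
overlay('top',L,'t4.png',(300,150,450,270),5)
print(state()['eef_pos'])
E
```

```text
0.37964112386061555 [ 0.3276134   0.82966407 -0.02742514] [ 0.42499597 -0.31911506  0.13892204]
[ 0.42631467 -0.32012864  0.14086605]
```

View pics/s4.png

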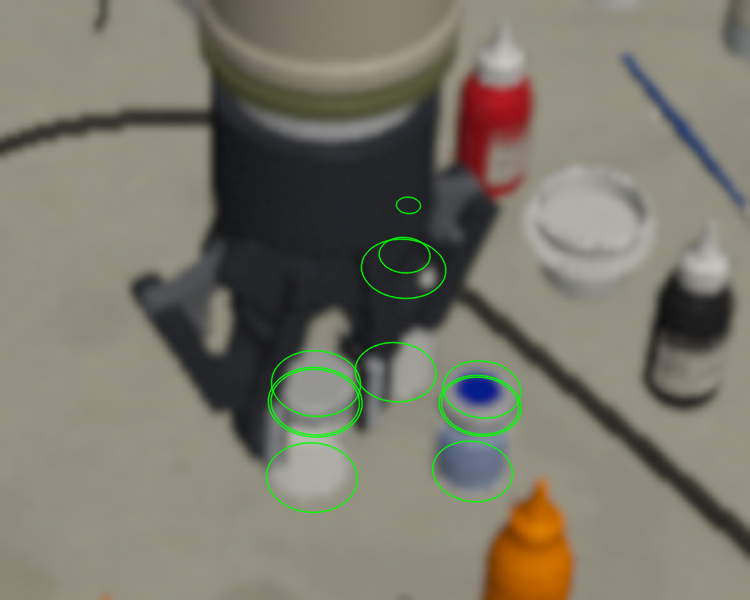

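The clear jar is held, at crop (312,430), and it lines up with its overlay just as the blue jar does. Stack it.

Emit:
{"name": "move_arm", "arguments": {"motion": [[3, [1, 2.5, 0], 0], [3, [2.3, 5.5, 0], 0], [3, [3.6, 8.5, 0], 0], [3, [4.3, 10.2, 0], 0], [3, [4.45, 10.6, 0], 0], [3, [4.45, 10.6, 1.2], 0], [3, [4.45, 10.6, 2.5], 0], [3, [4.45, 10.6, 3.6], 0], [3, [4.45, 10.6, 4.2], 0], [3, [4.45, 10.6, 4.2], 0]]}}

```text
t: 22.0
eef_pos: [0.5308, -0.275, 0.0948]
eef_rot: [-0.0, 0.707, 0.707, -0.0]
ft_force: [0.9, 0.7, -0.8]
finger_gap: 0.38
```

```bash
python3 - <<'E'
from ov import *
L=[('clear_jar_centre',(.531,-.2755),.057),('blue_jar_centre',(.531,-.2755),0),('white_bottle_centre',(.531,-.2105),0)]
overlay('scene',L,'s5.png',(320,210,440,300),6.5)
print(state()['eef_pos'])
E
```

```text
[ 0.53109608 -0.27506577  0.09516321]
```

View pics/s5.png

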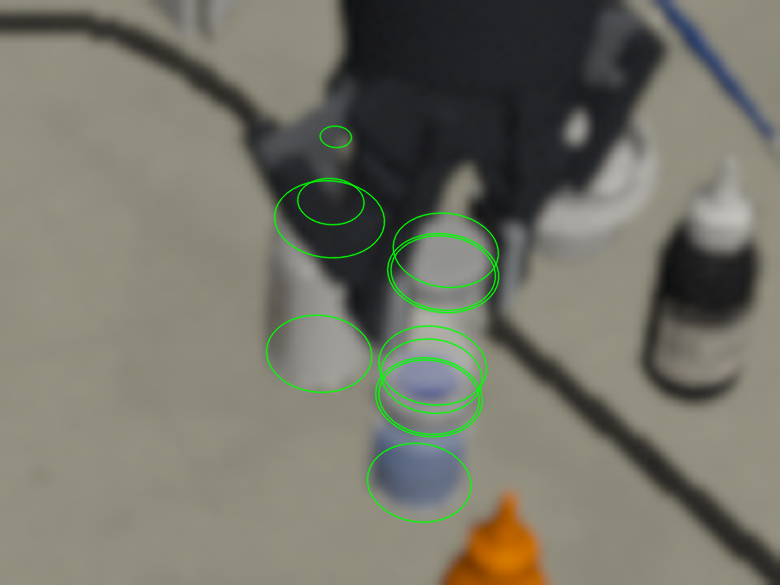

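The jar sits over the blue jar within about 1–2 mm (lid ~(449,258), blue body ~(418,465), matching the overlays). Lower and release.

Emit:
{"name": "move_arm", "arguments": {"motion": [[3, [0, 0, 0.2], 0], [3, [0, 0, 0.4], 0], [3, [0, 0, 0.5], 0], [3, [0, 0, 0.5], 0], [3, [0, 0, 0.5], 0], [3.6, [0, 0, 0.5], 0], [4.2, [0, 0, 0.5], 0], [5, [0, 0, 0.5], 0], [5.5, [0, 0, 0.5], 0], [5.5, [0, 0, 0.5], 0]]}}

```text
t: 23.3
eef_pos: [0.5312, -0.2749, 0.0903]
eef_rot: [0.0, 0.707, 0.707, 0.0]
ft_force: [-0.4, 0.4, 0.1]
finger_gap: 0.642
```

Emit:
{"name": "move_arm", "arguments": {"motion": [[5.5, [0, 0, 0], 0], [5.5, [0, 0, -0.5], 0], [5.5, [0, 0, -2], 0], [5.5, [0, 0, -4], 0], [5.5, [0, 0, -7], 0], [5.5, [0, 0, -11], 0], [5.5, [0, -3, -15], 0], [5.5, [0, -8, -19], 0], [5.5, [3, -12, -23], 0], [5.5, [6, -12, -27], 0]]}}

```text
t: 24.55
eef_pos: [0.4076, -0.2152, 0.3619]
eef_rot: [-0.001, 0.709, 0.705, 0.0]
ft_force: [2.0, 0.4, 0.9]
finger_gap: 0.645
```

Emit:
{"name": "move_arm", "arguments": {"motion": [[5.5, [6, 0, 0], 0], [5.5, [12, 0, 0], 0], [5.5, [18, 0, 0], 0], [5.5, [24, 0, 0], 0], [5.5, [30, 0, 0], 0], [5.5, [34, 0, 0], 0], [5.5, [34, 0, 0], 0], [5.5, [34, 0, 0], 0], [5.5, [34, 0, 0], 0], [5.5, [34, 0, 0], 0]]}}

```text
t: 25.8
eef_pos: [0.4115, 0.1242, 0.3605]
eef_rot: [-0.0, 0.708, 0.706, 0.0]
ft_force: [0.3, 0.1, -0.2]
finger_gap: 0.645
```

```bash
python3 - <<'E'
from ov import *
print(state()['t'],state()['eef_pos'])
L=[('clear_jar_centre',(.531,-.2755),.052),('white_bottle_centre',(.531,-.2105),0),('red_bottle_centre',(.638,-.122),0),('black_bottle_centre',(.638,-.277),0),('mixing_cup_centre',(.638,-.2),0)]
overlay('scene',L,'s6.png',(320,180,460,290),5.5)
overlay('top',L,'t6.png',(280,135,420,255),5)
E
```

```text
25.8 [0.41146087 0.12421513 0.36048213]
```

View pics/s6.png

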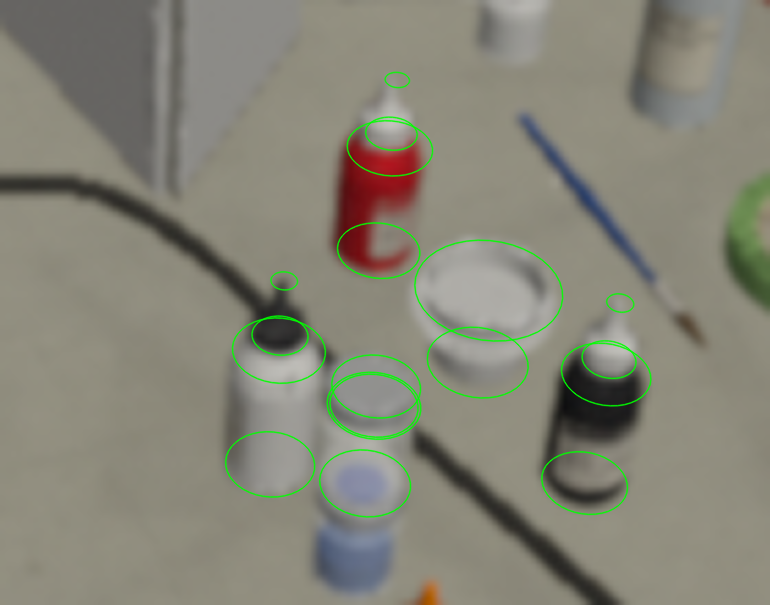

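View pics/t6.png

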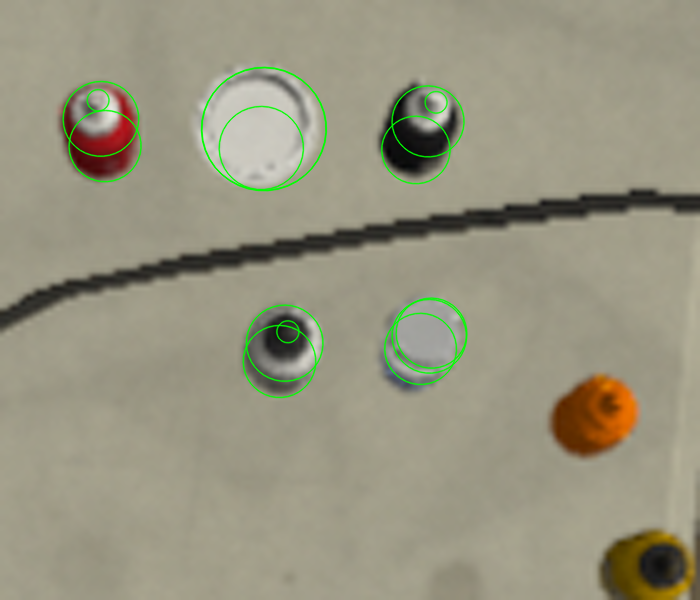

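All bottles stand on their overlays within 1–2 px, and the empty jar sits centred on the blue jar. The arm is clear, so I'm handing in.

```bash
python3 -c "
from h import *
print(manip.job_done(),state()['t'])"
```

```text
the job is handed in; nothing more can be done
the job is handed in; nothing more can be done
```

The job is handed in, at about 26 s of the 96 s allowed. I moved red, then black, then white, then the empty jar.

| Item | Placed at (x, y) in m | Next to | Planned gap |
|---|---|---|---|
| Red bottle | (0.638, -0.122) | left of the mixing cup | 30 mm |
| Black bottle | (0.638, -0.277) | right of the mixing cup | 30 mm |
| White bottle | (0.531, -0.210) | left of the blue jar | 30 mm |
| Empty jar | (0.531, -0.275) | on the blue jar's lid | centred |

- **Last checks:** The final scene and top pictures, taken after the arm withdrew, show everything upright within 1–2 pixels (about 2–4 mm) of the targets. The cup and blue jar have not moved. The yellow bottle and the orange look-alike beside it look undisturbed in the top picture. The other orange and the purple bottle lay outside the final crops, but the arm did not go near them.
- **What disagreed:** The network silhouettes differed by up to about 1 cm from the features I measured by eye on the nozzles, lids and rim. I used those features because both cameras agreed on them within about 2 mm, except the empty jar at 4 mm in y. The red bottle touched the table with about 33 N when it was set down, so I placed the later ones 2–3 mm higher, and they showed almost no contact force.

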